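Clamp a pencil tube in the engraving jig

ROBOT

A 6-joint arm with a two-finger parallel gripper is mounted at the origin on the work surface. World frame = base frame: x ahead of the robot, y to its left, z up, the work surface at z = 0. Lengths are in m, angles in rad, forces in N, time in s.
With the tool pointing down it reaches from about 0.25 to 0.775 m from the base axis. Payload 4 kg.
Tool frame: the origin (TCP) lies on the centre line of the jaws, within the pads' length; the fingertips stand 19 mm ahead of it and the grasp point (between the pads) is the TCP; y points along the fingers, x is the direction in which the jaws open and shut, and the axes are right-handed (so a half turn about y gives the same grasp; the last joint's range is limited). The gripper opens to 94 mm and grips with 3 to 60 N. Pads are 16 mm wide; open, the fingers measure 119 mm over their backs; the gripper's body (75 mm by 177 mm) begins 78 mm behind the grasp point.
Start: joints at [1.156, 0.087, 1.371, -0, 1.684, -0.103], TCP at [0.169, 0.523, 0.225] pointing down, gripper open.
Joint ranges: [-3.1, 3.1], [-0.76, 2.03], [0.27, 2.55], [-1.08, 4.22], [0.17, 2.65], [-2.57, 2.57]. Speed limits (rad/s): [2.79, 2.79, 3.14, 3.14, 3.14, 3.14].

INTERFACE

Orientations are given as a rotation vector (axis times angle).
In Python, from cell import manip gives the robot as it stands.
- The arm moves only by the shell command python3 -m inch 'ROWS'. ROWS is JSON, a list of rows, each a list of 5 numbers: the gripper command: -1 is shut, 1 is fully open, values between are in proportion, then the shift along the world's x, y, z in m, then the turn about the world's z in degrees. A call has exactly 8 rows; each row is the pose to reach, as a shift and turn from the pose commanded when the call began; what a row does not reach only later rows make up. A row lasts 1/12 s, in which the tool goes at most 41.7 mm and 7.16 degrees, less where a joint would pass 70% of its speed; a pose out of reach is approached as far as the arm can. A call with a gripper value outside its range is refused whole. The fingers move at their own pace and stop on an object; the grip force is fixed at half the most. Time passes only in rows, so rows that repeat a pose let the fingers close, or fill a call up. It gives the time, the measured TCP pose, the force and the opening at its end, in the units of the state.
- manip.get_state(): the state, without advancing time (a new reading comes with each control period).
- manip.camera(name): name is "scene" or "top"; returns the picture (420x560x3 uint8, red, green, blue); there is no depth.
- manip.camera_info(name): a dict with "K" (3x3 intrinsics, pixels), "k1" (the pictures are not rectified: a ray, as slopes to the right and down, at radius r is drawn at 1 + k1 r^2 times it, then the intrinsics apply), "rvec" (rotation vector, rad) and "tvec" (3), from world to camera coordinates, as OpenCV has them. Camera axes: x right, y down, z forward; pixel columns grow to the right and rows downward; lengths in m; the calibration is good to about 2 mm. A picture is of the moment at which its call begins. camera_info takes no time and is no camera call.
- manip.sign_off(): hands the job in, once; it reports no verdict.
The state is a dict: "clock": time; "joint_pos": joint angles; "joint_velocities": joint speeds; "joint_efforts": joint torques, N m; "position": TCP position; "orientation": TCP orientation; "ft_force": force on the tool from outside, world axes, zero at the start; "moment": the same for the moment, N m; "width": opening from 0.0 (shut) to 1.0 (fully open).
Only numpy, scipy, OpenCV 4.12 (cv2) and the standard library are available. Lean on these libraries where they do the work, as an engineer would, in place of code of your own. Each camera call takes 0.05 s, during which the arm holds its last target. There are 200 camera calls.

TASK

A customer wants a name engraved on the aluminium pencil tube with the orange cap: lay it gently (without letting it drop) on its side in the two V rests of the engraving jig, cap end away from the yellow stop and its foot pushed right up against the stop, and let go of it while the clamp is still open. Then push the jig's red-handled clamp lever over its centre so that it snaps down and its rubber pad holds the tube. Leave the other tubes and the things on the counter where they are.

Things in the scene. Friction and masses are not known exactly. Their poses are not given: they have to be found in the camera images.
- tube: The tube to engrave: bare aluminium cylinder with an orange cap (top 36 mm), diameter 40 mm, 190 mm long, mass about 0.16 kg (varies by a third), balanced at mid-length. It starts standing upright on the counter. Origin at the centre of its foot (the bare end); its z axis runs along the tube from foot to cap.
- tube_cap (a point): Centre of the outer face of the orange cap, 190 mm from the tube's foot along its axis.
- jig: Fixed engraving jig on a dark steel base plate 150 (x) x 200 (y) x 12 mm. Origin under the plate's centre; z up, turned by its yaw. In its frame the tube lies along y, its axis at x = +10, z = 65 mm, in two blue V rests centred at y = -65 and +25; foot at the yellow stop (face at y = -85), cap end reaching y = +105, so it overhangs the second rest with 53 mm free between axis and plate.
- jig_stop (a point): Point on the face of the yellow stop (60 wide, 12 thick, top 82 mm above the counter) where the centre of the tube's foot must touch. Axes parallel to the jig's: y points from the stop along the cradle. The tube is home when its foot is here and its own z axis points along this y.
- jig_rest (a point): Tube axis over the middle of the second V rest (jig x = +10, y = +25, z = 65 mm). Each rest is a 90-degree V, 20 mm long along y, 54 mm wide at its mouth (z = 63), bottom of the V at z = 37, 66 mm wide outside.
- clamp_hinge (a point): Hinge of the clamp lever, in the jig's frame at x = -45, y = -20, z = 95 mm; axis along the jig's y. It sits between two steel cheeks (jig x -58 to -32, y -39 to -1, up to z = 108). The open lever leans away from the cradle, out of the tube's way.
- clamp_angle (a joint): Lever angle, rad. 0: open, leaning 35 degrees back from upright to the jig's -x; grows as it swings up and over to +x. A spring drives it away from its centre at about 0.8 (10 degrees past upright): short of that it falls back open, beyond it snaps down. About 4 N at the tip moves it off the back stop, less near the centre. About 2.18 (level) on a tube, pressing with some 11 N; 2.40 if no tube.
- clamp_tip (a point): Outer end of the lever's red round handle (diameter 18 mm, the outer 60 mm of the lever), 130 mm from the hinge. Open: about 75 mm from the hinge towards the jig's -x and 104 mm above it.
- clamp: The clamp lever, steel bar with red handle, 130 mm long; origin on its hinge, x axis along the lever towards the tip. On its underside (-z) a black rubber pad, diameter 24 mm, 55 mm from the hinge, its pressing face at z = -10 mm.
- tube_blue: Bystander: tube with blue cap, diameter 40, 160 mm tall, standing; origin at its foot.
- tube_green: Bystander: tube with green cap, diameter 40, 160 mm tall, standing; origin at its foot.
- notes: Bystander: yellow block of notes, 76 x 76 x 30 mm; origin under its centre.
- tape: Bystander: roll of clear tape lying flat, diameter 90, 19 mm high; origin under its centre.
- stapler: Bystander: red and black stapler, 40 x 130 x 41 mm; origin under its centre.
- glue: Bystander: standing glue stick, diameter 30, 95 mm tall; origin at its foot.
- pencil_pot: Bystander: empty black pencil pot, diameter 84, 100 mm tall; origin at its foot.
- brush: Bystander: flat brush lying on the counter beyond the jig, along its own x; origin near its middle.

How it is judged:
By the outcome, as a careful person would: the job done as asked, in the order asked, and still so for the second after the job is handed in, with the robot touching nothing.
It also fails if it takes over 58 s, if anything falls off the work surface, if the arm or the gripper's body presses on something with over 40 N, if the wrist force passes 120 N, or if a joint passes its speed limit or range.

## Working session

There is one attempt and no reset: what is moved stays moved. The work goes in short steps, Python scripts to look and compute and a shell command to move; the robot and the scene stay as the last step left them, time stands still between calls to the robot, and variables do not carry over. Pictures are saved under pics/ and viewed, about 8 in all and at most 12, crops included, and the job is handed in when it is done.

```bash
mkdir -p pics; ls
python3 - <<'E'
from cell import manip
import cv2
for n in("scene","top"):
    cv2.imwrite(f"pics/{n}0.png",cv2.cvtColor(manip.camera(n),cv2.COLOR_RGB2BGR)); print(manip.camera_info(n))
s=manip.get_state();print(s)
E
```

```text
pics
{'K': array([[414.0954398 ,   0.        , 279.6651949 ],
       [  0.        , 414.0954398 , 210.29766461],
       [  0.        ,   0.        ,   1.        ]]), 'k1': 0.027163854457154545, 'rvec': array([ 1.25167389,  2.43812483, -0.78991142]), 'tvec': array([ 0.31113095, -0.29331244,  1.37092287])}
{'K': array([[387.76795594,   0.        , 275.32603561],
       [  0.        , 387.76795594, 210.95677777],
       [  0.        ,   0.        ,   1.        ]]), 'k1': 0.028189803034888706, 'rvec': array([ 2.16281643, -2.22535327,  0.06794193]), 'tvec': array([0.02537012, 0.57581905, 1.18979427])}
{'clock': 0.1, 'joint_pos': array([ 1.15587677e+00,  8.78713626e-02,  1.37207275e+00,  2.00761149e-06,
        1.68359996e+00, -1.03089062e-01]), 'joint_velocities': array([-0.00215492, -0.00179695, -0.00238484,  0.00065537, -0.0008211 ,
        0.00012328]), 'joint_efforts': array([ 2.01512565e-03, -3.41252375e+01, -3.03301013e+01,  7.19825760e-02,
        3.04688606e-02, -7.82757138e-05]), 'position': array([0.16855689, 0.52306315, 0.22344191]), 'orientation': array([-1.34173875, -0.97522796,  0.97802856]), 'ft_force': array([ 0.07340912, -0.30175738, -0.42861387]), 'moment': array([ 0.00543001, -0.04977745,  0.04205228]), 'width': 1.0005456532873704}
```

View pics/scene0.png

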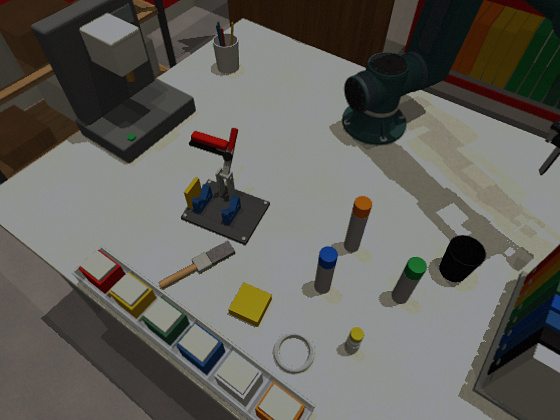

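View pics/top0.png

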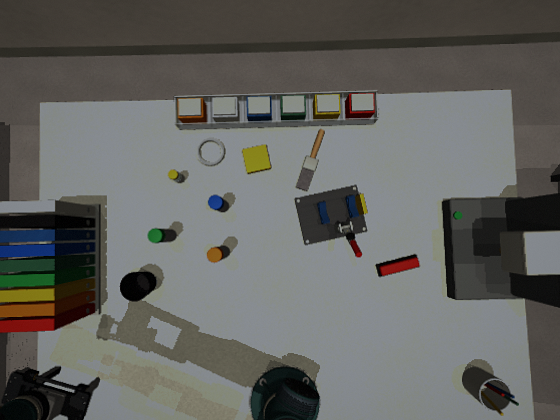

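The scene view shows the orange tube at (360,225), the jig at (226,210) and its lever at (215,142). In the top view the orange cap is at (215,254), the jig plate is around (332,214), the yellow stop is at (363,203) on the −y side, and the red handle is at (357,248).

```bash
cat > h.py <<'E'
import numpy as np, cv2
from cell import manip
from scipy.spatial.transform import Rotation as R
def cam(n):
    c=manip.camera_info(n); k=c['k1']; M=cv2.Rodrigues(c['rvec'])[0]
    return c['K'],np.array([k,0,0,0,0.]),M,c['tvec'],c['rvec']
def ray(n,uv):
    K,d,M,t,_=cam(n); p=cv2.undistortPoints(np.array([[uv]],float),K,d)[0,0]
    return -M.T@t, M.T@np.array([p[0],p[1],1])
def onz(n,uv,z):
    o,d=ray(n,uv); return o+d*(z-o[2])/d[2]
def tri(a,b):
    (o1,d1),(o2,d2)=ray("scene",a),ray("top",b)
    s=np.linalg.lstsq(np.c_[d1,-d2],o2-o1,rcond=None)[0]
    return (o1+d1*s[0]+o2+d2*s[1])/2, np.linalg.norm(o1+d1*s[0]-o2-d2*s[1])
def proj(n,P):
    K,d,M,t,rv=cam(n); return cv2.projectPoints(np.array(P,float).reshape(-1,1,3),rv,t,K,d)[0][:,0]
def hsv(img): return cv2.cvtColor(img,cv2.COLOR_RGB2HSV)
def mask(img,lo,hi,roi):
    m=cv2.inRange(hsv(img),lo,hi); z=np.zeros_like(m); x0,y0,x1,y1=roi; z[y0:y1,x0:x1]=m[y0:y1,x0:x1]
    n,l,s,c=cv2.connectedComponentsWithStats(z); return z,[(s[i],c[i]) for i in range(1,n) if s[i][4]>8],l
def say():
    s=manip.get_state(); r=R.from_rotvec(s['orientation']).as_matrix()
    print('t',round(s['clock'],2),'p',s['position'].round(4),'F',s['ft_force'].round(1),'w',round(float(s['width'])*94,1),'\ntoolx',r[:,0].round(3),'tooly',r[:,1].round(3),'q',s['joint_pos'].round(2))
E
python3 - <<'E'
from h import *
T=cv2.cvtColor(cv2.imread('pics/top0.png'),cv2.COLOR_BGR2RGB);S=cv2.cvtColor(cv2.imread('pics/scene0.png'),cv2.COLOR_BGR2RGB)
say()
m,a,_=mask(T,(5,120,60),(20,255,255),(190,230,245,280));print('cap top',a)
m,a,_=mask(S,(5,120,60),(20,255,255),(335,180,390,230));print('cap scene',a)
# plate: non-bright in roi
g=cv2.cvtColor(T,cv2.COLOR_RGB2GRAY);z=np.zeros_like(g);z[178:252,285:372]=(g[178:252,285:372]<110)*255
z[cv2.inRange(hsv(T),(0,150,60),(40,255,255))>0]=0
n,l,s,c=cv2.connectedComponentsWithStats(z);i=1+np.argmax(s[1:,4])
k=cv2.findContours((l==i).astype(np.uint8),0,1)[0][0];b=cv2.boxPoints(cv2.minAreaRect(k));print(b)
for p in b: print(onz('top',p,.012).round(4))
for nm,lo,hi in(('blue',(100,120,40),(125,255,255)),('yel',(20,120,60),(35,255,255)),('red',(0,150,60),(6,255,255))):
    print(nm,'T',mask(T,lo,hi,(285,175,375,260))[1],'S',mask(S,lo,hi,(170,120,275,245))[1])
for nm,i,r in(('top',T,(190,170,390,290)),('scene',S,(170,115,290,250))):
    x0,y0,x1,y1=r;c=i[y0:y1,x0:x1];cv2.imwrite(f'pics/c_{nm}.png',cv2.cvtColor(cv2.resize(c,None,fx=4,fy=4,interpolation=2),cv2.COLOR_RGB2BGR))
E
```

```text
t 0.1 p [0.1686 0.5231 0.2234] F [ 0.1 -0.3 -0.4] w 94.1 
toolx [ 0.307  0.952 -0.002] tooly [-0.001 -0.002 -1.   ] q [ 1.16  0.09  1.37  0.    1.68 -0.1 ]
cap top [(array([207, 247,  15,  15, 179], dtype=int32), array([214.1452514 , 254.31843575]))]
cap scene [(array([353, 196,  19,  23, 323], dtype=int32), array([362.17647059, 206.76470588]))]
[[293.54694 197.31589]
 [357.8971  183.32672]
 [371.76892 247.13718]
 [307.41876 261.12634]]
[ 0.6177 -0.0493  0.012 ]
[ 0.6559 -0.2522  0.012 ]
[ 0.4557 -0.287   0.012 ]
[ 0.4181 -0.086   0.012 ]
blue T [(array([347, 195,  12,  23, 151], dtype=int32), array([352.21854305, 205.78145695])), (array([318, 201,  12,  23, 156], dtype=int32), array([323.3525641 , 212.37820513]))] S [(array([192, 184,  19,  22, 169], dtype=int32), array([202.08284024, 194.82248521])), (array([221, 195,  19,  25, 200], dtype=int32), array([231.29 , 206.505])), (array([200, 203,   4,   6,  11], dtype=int32), array([201.27272727, 205.63636364]))]
yel T [(array([360, 194,   8,  20,  77], dtype=int32), array([363.11688312, 203.37662338]))] S [(array([184, 177,  17,  32, 266], dtype=int32), array([192.18045113, 191.29323308]))]
red T [(array([350, 240,  12,  17,  87], dtype=int32), array([355.77011494, 248.44827586]))] S [(array([191, 128,  47,  23, 412], dtype=int32), array([217.09223301, 138.97815534]))]
```

View pics/c_top.png

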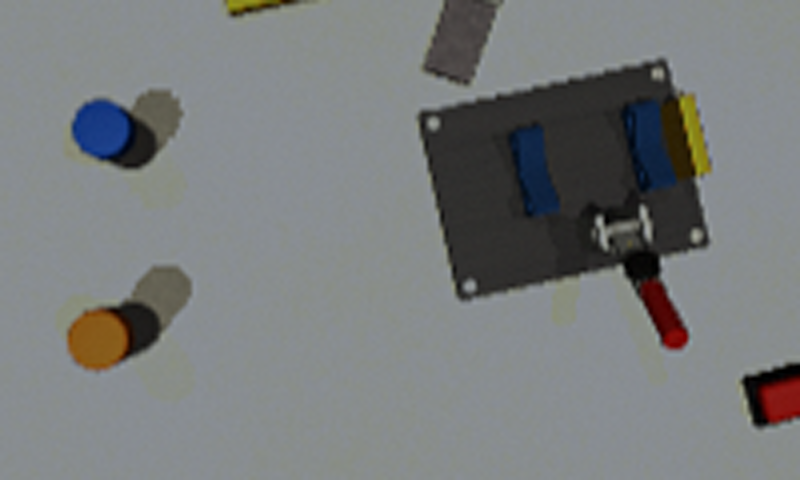

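The top crop gives clean plate corners at about (420,115), (665,60), (708,240) and (462,298). The rests run vertically and the yellow stop is on the right. Next I solve the jig pose from these.

Run:
```python
from h import *
c=np.array([(420,113),(665,60),(708,242),(462,299)])/4+np.array([190,170])-.375
L=np.array([(75,100),(75,-100),(-75,-100),(-75,100)])/1000
W=np.array([onz('top',p,.012)[:2] for p in c])
H=L.mean(0);U,s,Vt=np.linalg.svd((L-H).T@(W-W.mean(0)));Rm=(U@Vt).T
t=W.mean(0)-Rm@H;yaw=np.degrees(np.arctan2(Rm[1,0],Rm[0,0]))
print('jig',t.round(4),yaw.round(2),'resid mm',((L@Rm.T+t-W)*1e3).round(1).tolist())
J=lambda x,y,z:np.r_[Rm@[x,y]+t,z]
# checks
print('stop tri',tri((192.18,191.29),(363.1,203.4)),'J stop mid',J(.01,-.091,.07))
for n in('top','scene'):print(n,proj(n,[J(.01,-.085,.065),J(.01,.025,.05),J(.01,-.065,.05),J(-.12,-.02,.199),J(-.045,-.02,.095),J(.01,-.091,.082)]).round(1).tolist())
cap=onz('top',(214.15,254.32),.19); print('cap top',cap.round(4), 'scene reproj of cap mid (z .172)',proj('scene',[[cap[0],cap[1],.172]]))
np.save('jig.npy',np.r_[t,np.radians(yaw)])
print('stop',J(.01,-.085,.065),'grip place',J(.01,.057,.065),'tip',J(-.12,-.02,.199))
```

```text
jig [ 0.5617 -0.1631] 10.96 resid mm [[0.4, 2.0], [2.3, -1.3], [-1.8, -2.2], [-1.0, 1.5]]
stop tri (array([ 0.58984435, -0.25854019,  0.04017284]), np.float64(0.0018960161702740877)) J stop mid [ 0.5887765  -0.25050755  0.07      ]
top [[360.1, 203.8], [323.6, 212.1], [352.6, 205.6], [358.8, 253.6], [345.0, 226.4], [363.4, 203.0]]
scene [[194.7, 187.3], [231.2, 204.4], [201.9, 193.2], [234.8, 126.8], [224.7, 173.7], [191.7, 182.6]]
cap top [0.4562 0.1747 0.19  ] scene reproj of cap mid (z .172) [[361.92491356 204.67337095]]
stop [ 0.58763556 -0.24461703  0.065     ] grip place [ 0.56063319 -0.10520802  0.065     ] tip [ 0.44764735 -0.20552353  0.199     ]
```

View pics/c_scene.png

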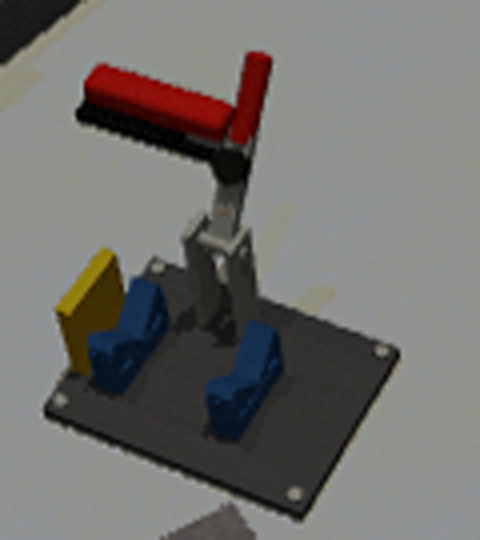

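Jig at (0.562, −0.163) with yaw 11°, and all the cross-checks agree within about 2 mm. The tool only turns about z, so I'll grip the tube near its cap with the jaws along jig x and lean it over on its foot. Then I carry it across and grip it in the overhang beyond the second rest.

```bash
python3 -m inch '[[1,0.036,-0.0436,0.02,-7.1],[1,0.072,-0.087,0.02,-14],[1,0.108,-0.131,0.02,-21],[1,0.144,-0.174,0.02,-28],[1,0.168,-0.204,0.02,-35],[1,0.19,-0.232,0.02,-42],[1,0.215,-0.26,0.02,-49],[1,0.23,-0.28,0.02,-56]]'; python3 -c "
from h import *
say()"
```

```text
clock: 0.77
position: [0.3795, 0.2662, 0.2441]
orientation: [-1.56, -0.216, 0.217]
ft_force: [0.8, 0.4, -0.8]
width: 1.001
t 0.77 p [0.3795 0.2662 0.2441] F [ 0.8  0.4 -0.8] w 94.1 
toolx [ 0.962  0.272 -0.   ] tooly [-0. -0. -1.] q [ 0.49 -0.11  1.53  0.    1.72  0.21]
```

```bash
python3 -m inch '[[1,0.028,-0.034,0,-5.1],[1,0.057,-0.068,0,-5.1],[1,0.057,-0.068,0,-5.1],[1,0.057,-0.068,-0.03,-5.1],[1,0.057,-0.068,-0.06,-5.1],[1,0.057,-0.068,-0.06,-5.1],[1,0.057,-0.068,-0.06,-5.1],[1,0.057,-0.068,-0.06,-5.1]]'; python3 -c "
from h import *
say()"
```

```text
clock: 1.43
position: [0.4361, 0.2006, 0.1857]
orientation: [-1.565, -0.153, 0.151]
ft_force: [1.0, 0.3, 0.7]
width: 1.001
t 1.43 p [0.4361 0.2006 0.1857] F [1.  0.3 0.7] w 94.0 
toolx [0.981 0.192 0.001] tooly [ 0.001  0.001 -1.   ] q [ 0.31 -0.06  1.6   0.    1.6   0.12]
```

```bash
python3 -m inch '[[1,0.01,-0.013,0,0],[1,0.02,-0.026,0,0],[1,0.02,-0.026,-0.022,0],[1,0.02,-0.026,-0.043,0],[1,0.02,-0.026,-0.043,0],[-1,0.02,-0.026,-0.043,0],[-1,0.02,-0.026,-0.043,0],[-1,0.02,-0.026,-0.043,0]]'
python3 - <<'E'
from h import *
say()
cv2.imwrite('pics/s1.png',cv2.cvtColor(manip.camera('scene'),cv2.COLOR_RGB2BGR)[80:320,150:450].repeat(2,0).repeat(2,1))
E
```

```text
clock: 2.1
position: [0.4571, 0.1747, 0.144]
orientation: [-1.565, -0.155, 0.148]
ft_force: [0.2, 0.8, -0.1]
width: 0.82
t 2.1 p [0.4571 0.1747 0.144 ] F [ 0.2  0.8 -0.1] w 77.1 
toolx [0.981 0.192 0.004] tooly [ 0.004  0.001 -1.   ] q [ 0.25 -0.02  1.64  0.    1.52  0.06]
```

View pics/s1.png

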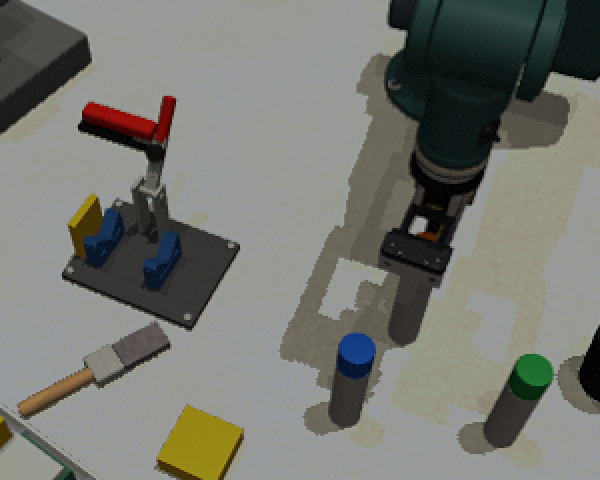

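The fingers straddle the tube (orange visible between them at about (430,235)) and are still closing. I'll finish closing, then lift slightly.

```bash
python3 -m inch '[[-1,0,0,0,0],[-1,0,0,0,0],[-1,0,0,0,0],[-1,0,0,0,0],[-1,0,0,0,0],[-1,0,0,0,0],[-1,0,0,0,0],[-1,0,0,0,0]]'; python3 -m inch '[[-1,0,0,0,0],[-1,0,0,0,0],[-1,0,0,0,0],[-1,0,0,0,0],[-1,0,0,0.005,0],[-1,0,0,0.01,0],[-1,0,0,0.01,0],[-1,0,0,0.01,0]]'; python3 -c "
from h import *
say()"
```

```text
clock: 2.82
position: [0.456, 0.174, 0.1416]
orientation: [-1.565, -0.151, 0.151]
ft_force: [-0.1, -0.2, 1.3]
width: 0.425
clock: 3.48
position: [0.456, 0.1741, 0.1518]
orientation: [-1.565, -0.152, 0.151]
ft_force: [0.4, -1.1, -1.6]
width: 0.424
t 3.48 p [0.456  0.1741 0.1518] F [ 0.4 -1.1 -1.6] w 39.9 
toolx [0.982 0.191 0.001] tooly [ 0.001  0.    -1.   ] q [ 0.25 -0.03  1.63 -0.    1.54  0.06]
```

Gripped 142 mm from the foot. I'll move to open counter and set the foot down with light pressure.

```bash
python3 -m inch '[[-1,-0.008,-0.04,0,-0.2],[-1,-0.016,-0.08,0,-0.2],[-1,-0.024,-0.12,0,-0.2],[-1,-0.026,-0.124,0,-0.2],[-1,-0.026,-0.124,0,-0.2],[-1,-0.026,-0.124,-0.006,-0.2],[-1,-0.026,-0.124,-0.011,-0.2],[-1,-0.026,-0.124,-0.011,-0.2]]'; python3 -c "
from h import *
say()"
```

```text
clock: 4.15
position: [0.4305, 0.0512, 0.1411]
orientation: [-1.566, -0.151, 0.149]
ft_force: [0.1, -0.6, 3.5]
width: 0.423
t 4.15 p [0.4305 0.0512 0.1411] F [ 0.1 -0.6  3.5] w 39.8 
toolx [0.982 0.19  0.001] tooly [ 0.001  0.    -1.   ] q [-0.01 -0.15  1.76  0.    1.52 -0.2 ]
```

```bash
python3 -m inch '[[-1,-0.0014,0.0073,0,0],[-1,-0.0028,0.0146,0,0],[-1,-0.0043,0.022,0,0],[-1,-0.0057,0.0294,-0.0005,0],[-1,-0.0071,0.0367,-0.0015,0],[-1,-0.0085,0.0441,-0.0025,0],[-1,-0.0113,0.0584,-0.006,0],[-1,-0.0113,0.0584,-0.006,0]]'
python3 - <<'E'
from h import *
say()
cv2.imwrite('pics/s2.png',cv2.cvtColor(manip.camera('scene'),cv2.COLOR_RGB2BGR)[80:320,150:450].repeat(2,0).repeat(2,1))
E
```

```text
clock: 4.82
position: [0.4194, 0.1114, 0.1376]
orientation: [-1.564, -0.154, 0.147]
ft_force: [-1.4, -0.2, 14.0]
width: 0.421
t 4.82 p [0.4194 0.1114 0.1376] F [-1.4 -0.2 14. ] w 39.6 
toolx [0.982 0.191 0.005] tooly [ 0.004  0.002 -1.   ] q [ 0.13 -0.15  1.77  0.    1.51 -0.06]
```

View pics/s2.png

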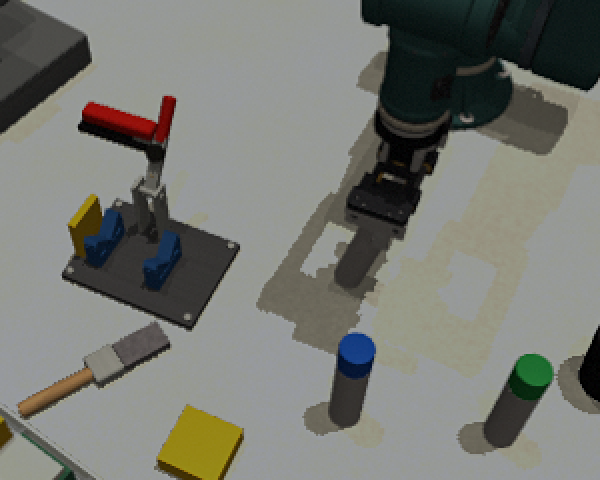

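The tube is leaning: its foot at crop (350,275) lags behind the gripper at (385,200). I'll continue the arc more slowly.

```bash
python3 -m inch '[[-1,-0.0018,0.0093,-0.001,0],[-1,-0.0036,0.0185,-0.004,0],[-1,-0.005,0.027,-0.009,0],[-1,-0.0069,0.0357,-0.014,0],[-1,-0.0085,0.0437,-0.02,0],[-1,-0.01,0.0517,-0.026,0],[-1,-0.0114,0.0588,-0.033,0],[-1,-0.0127,0.0658,-0.04,0]]'; python3 -c "
from h import *
say()"
```

```text
clock: 5.53
position: [0.4087, 0.1824, 0.1012]
orientation: [-1.551, -0.16, 0.141]
ft_force: [-3.5, 12.2, 22.9]
width: 0.419
t 5.53 p [0.4087 0.1824 0.1012] F [-3.5 12.2 22.9] w 39.4 
toolx [0.982 0.191 0.013] tooly [ 0.01   0.016 -1.   ] q [ 0.28 -0.1   1.8   0.01  1.42  0.09]
```

Run:
```python
from h import *
say()
a=cv2.cvtColor(manip.camera('scene'),cv2.COLOR_RGB2BGR)[100:250,270:420]
b=cv2.cvtColor(manip.camera('top'),cv2.COLOR_RGB2BGR)[180:330,150:300]
cv2.imwrite('pics/s3.png',np.hstack([cv2.resize(a,(400,400)),cv2.resize(b,(400,400))]))
```

```text
t 5.53 p [0.4087 0.1824 0.1012] F [-3.5 12.2 22.9] w 39.4 
toolx [0.982 0.191 0.013] tooly [ 0.01   0.016 -1.   ] q [ 0.28 -0.1   1.8   0.01  1.42  0.09]
```

View pics/s3.png

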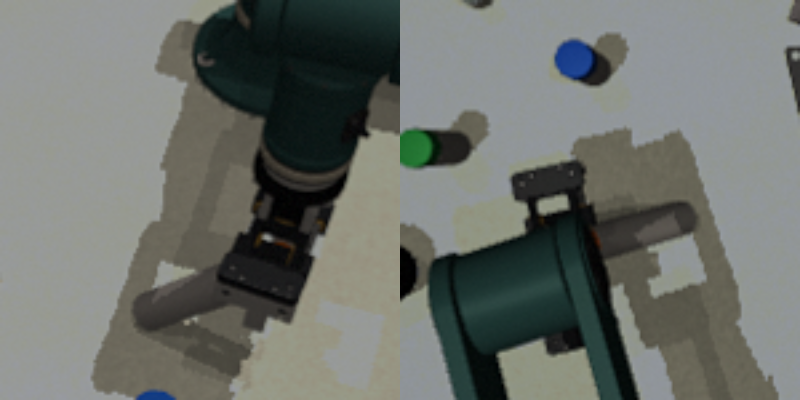

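Run:
```python
from h import *
print('foot end',tri((324.4,218),(258.75,260.6)), onz('top',(258.75,260.6),.02))
print('orange',onz('top',(150+195*.375,180+240*.375),.12),'tcp top px',proj('top',[[.4087,.1824,.1012]]),proj('scene',[[.4087,.1824,.1012]]))
T=manip.camera('top');
print(mask(T,(5,120,60),(20,255,255),(190,230,270,300))[1])
```

```text
foot end (array([ 0.42103769,  0.06807763, -0.01090709]), np.float64(0.005719409839528208)) [0.42459895 0.06433423 0.02      ]
orange [0.40814361 0.16110407 0.12      ] tcp top px [[216.53068523 269.40932308]] [[369.22835084 210.80494323]]
[]
```

The foot edge has stayed put and the tilt is about 57°, as commanded. I'll continue with less downward pressure.

```bash
python3 -m inch '[[-1,-0.0005,0.003,0.002,0],[-1,-0.0012,0.006,-0.003,0],[-1,-0.0023,0.0121,-0.011,0],[-1,-0.0033,0.017,-0.019,0],[-1,-0.0043,0.022,-0.028,0],[-1,-0.005,0.0257,-0.037,0],[-1,-0.0057,0.0294,-0.047,0],[-1,-0.0057,0.0294,-0.047,0]]'; python3 -c "
from h import *
say()"
```

```text
clock: 6.35
position: [0.3978, 0.204, 0.0444]
orientation: [-1.567, -0.146, 0.154]
ft_force: [-0.8, 0.4, 0.8]
width: 0.417
t 6.35 p [0.3978 0.204  0.0444] F [-0.8  0.4  0.8] w 39.2 
toolx [ 0.982  0.19  -0.005] tooly [-0.005 -0.002 -1.   ] q [ 0.35 -0.03  1.86  0.    1.32  0.16]
```

```bash
python3 -m inch '[[-1,-0.0003,0.0015,-0.006,0],[-1,-0.0006,0.003,-0.012,0],[-1,-0.0007,0.0035,-0.016,0],[-1,-0.0007,0.0035,-0.016,0],[-1,-0.0007,0.0035,-0.016,0],[-1,-0.0007,0.0035,-0.016,0],[-1,-0.0007,0.0035,-0.016,0],[-1,-0.0007,0.0035,-0.016,0]]';  python3 -m inch '[[-1,0,0,0.015,0],[-1,0,0,0.03,0],[-1,0,0,0.05,0],[-1,0,0,0.07,0],[-1,0,0,0.09,0],[-1,0,0,0.11,0],[-1,0,0,0.12,0],[-1,0,0,0.12,0]]'
python3 - <<'E'
from h import *
say()
a=cv2.cvtColor(manip.camera('scene'),cv2.COLOR_RGB2BGR)[100:250,270:420]
b=cv2.cvtColor(manip.camera('top'),cv2.COLOR_RGB2BGR)[180:330,150:300]
cv2.imwrite('pics/s4.png',np.hstack([cv2.resize(a,(400,400)),cv2.resize(b,(400,400))]))
E
```

```text
clock: 7.02
position: [0.3995, 0.2067, 0.0314]
orientation: [-1.566, -0.148, 0.148]
ft_force: [-0.9, -0.9, -0.4]
width: 0.418
clock: 7.68
position: [0.401, 0.2078, 0.1542]
orientation: [-1.564, -0.153, 0.144]
ft_force: [-0.3, -0.1, -1.8]
width: 0.421
t 7.68 p [0.401  0.2078 0.1542] F [-0.3 -0.1 -1.8] w 39.6 
toolx [0.982 0.188 0.006] tooly [ 0.005  0.002 -1.   ] q [ 0.35 -0.11  1.71  0.    1.54  0.16]
```

View pics/s4.png

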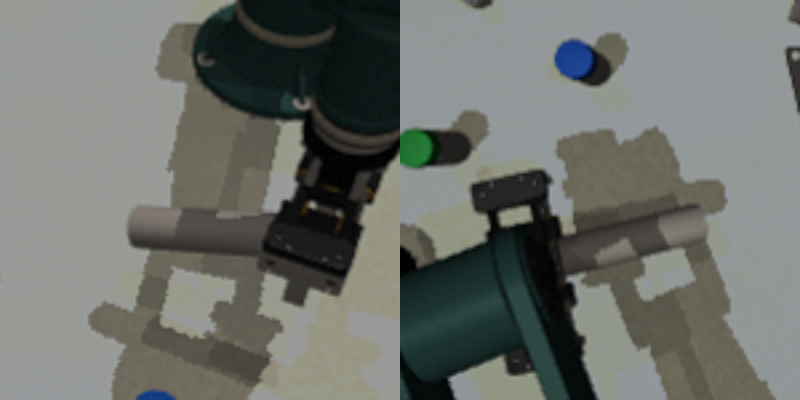

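Run:
```python
from h import *
f,e=tri((321.4,185.1),(262.5,264.4));p=manip.get_state()['position'];d=f-p
print(f,e,'len',np.linalg.norm(d),'tilt deg',np.degrees(np.arcsin(d[2]/np.linalg.norm(d))),'yaw of -d',np.degrees(np.arctan2(-d[1],-d[0]))-90)
x,y,w=np.load('jig.npy');u=np.array([-np.sin(w),np.cos(w)]);st=np.r_[.58764,-.24462]
for k in(.142,.15):print(k,(st+u*k).round(4), (st+u*(k+.012)).round(4))
```

```text
[0.4208984  0.0492058  0.11898399] 0.0018059521314714568 len 0.1625449874356663 tilt deg -11.301667384004784 yaw of -d 7.80750388415025
0.142 [ 0.5606 -0.1052] [ 0.5584 -0.0934]
0.15 [ 0.5591 -0.0974] [ 0.5568 -0.0856]
```

The tube is held near-horizontal with its foot slightly low. It is gripped about 160 mm from the foot, so it slipped some during the tilt. I'll carry it over the jig.

```bash
python3 -m inch '[[-1,0.01,-0.018,0,0],[-1,0.025,-0.046,0,0],[-1,0.042,-0.077,0,0],[-1,0.059,-0.108,0,0],[-1,0.076,-0.139,0,0],[-1,0.093,-0.17,0,0],[-1,0.105,-0.192,0,0],[-1,0.11,-0.201,0,0]]';  python3 -m inch '[[-1,0.01,-0.018,0,0],[-1,0.025,-0.046,0,0],[-1,0.037,-0.068,0,0],[-1,0.0434,-0.079,0,0],[-1,0.0434,-0.079,0,0],[-1,0.0434,-0.079,0,0],[-1,0.0434,-0.079,0,0],[-1,0.0434,-0.079,0,0]]'
python3 - <<'E'
from h import *
say()
a=cv2.cvtColor(manip.camera('scene'),cv2.COLOR_RGB2BGR)[100:250,170:320]
b=cv2.cvtColor(manip.camera('top'),cv2.COLOR_RGB2BGR)[150:300,260:410]
cv2.imwrite('pics/s5.png',np.hstack([cv2.resize(a,(400,400)),cv2.resize(b,(400,400))]))
E
```

```text
clock: 8.45
position: [0.5095, 0.0031, 0.1489]
orientation: [-1.566, -0.143, 0.149]
ft_force: [0.7, -0.1, -1.1]
width: 0.421
clock: 9.12
position: [0.5522, -0.0713, 0.1513]
orientation: [-1.565, -0.149, 0.15]
ft_force: [-0.2, -0.6, -1.6]
width: 0.421
t 9.12 p [ 0.5522 -0.0713  0.1513] F [-0.2 -0.6 -1.6] w 39.5 
toolx [ 0.982  0.19  -0.   ] tooly [-0.001  0.001 -1.   ] q [-0.23  0.13  1.47  0.    1.54 -0.42]
```

View pics/s5.png

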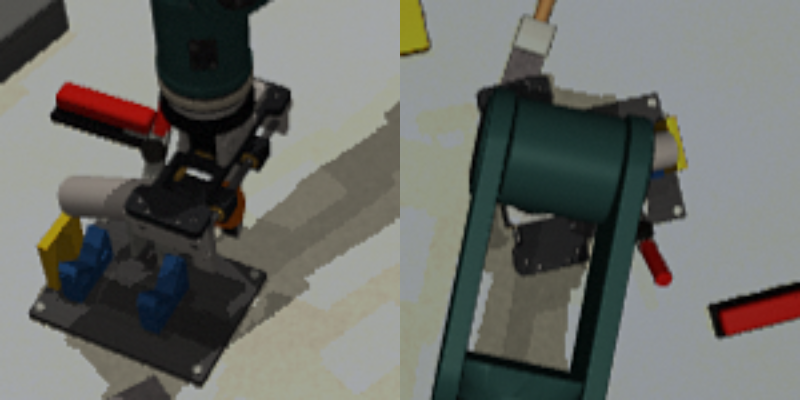

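Run:
```python
from h import *
p=manip.get_state()['position'];x,y,w=np.load('jig.npy');Rm=np.array([[np.cos(w),-np.sin(w)],[np.sin(w),np.cos(w)]])
f,e=tri((193.5,172.4),(364.3,206.5));d=f-p
print(f,e,'len',np.linalg.norm(d),'dz',d[2])
print('jig frame foot',Rm.T@(f[:2]-[x,y]),'tcp',Rm.T@(p[:2]-[x,y]))
for L in(.145,.155,.165):
  for dz in(0,-.03):
    q=np.r_[p[:2]-np.array([-np.sin(w),np.cos(w)])*L,p[2]+dz];print(L,dz,proj('scene',[q]).round(1),proj('top',[q]).round(1))
```

```text
[ 0.57698959 -0.24608823  0.11470791] 0.0025733302439336797 len 0.1800378191511931 dz -0.03690686639018173
jig frame foot [-0.00073148 -0.08441995] tcp [0.00838828 0.09155826]
0.145 0 [[200.3 169.1]] [[356.1 204.5]]
0.145 -0.03 [[202.1 176.9]] [[353.8 205.3]]
0.155 0 [[196.9 167.9]] [[359.6 203.7]]
0.155 -0.03 [[198.7 175.7]] [[357.3 204.5]]
0.165 0 [[193.5 166.6]] [[363.1 202.9]]
0.165 -0.03 [[195.4 174.5]] [[360.7 203.8]]
```

```bash
python3 -m inch '[[-1,0.0005,0.004,0,0],[-1,0.0005,0.004,-0.004,0],[-1,0.0005,0.004,-0.01,0],[-1,0.0005,0.004,-0.016,0],[-1,0.0005,0.004,-0.022,0],[-1,0.0005,0.004,-0.028,0],[-1,0.0005,0.004,-0.034,0],[-1,0.0005,0.004,-0.036,0]]'; python3 -c "
from h import *
say()"; python3 -m inch '[[-1,0,0,0,0],[-1,0,0,-0.002,0],[-1,0,0,-0.004,0],[-1,0,0,-0.006,0],[-1,0,0,-0.008,0],[-1,0,0,-0.01,0],[-1,0,0,-0.012,0],[-1,0,0,-0.014,0]]'
```

```text
clock: 9.88
position: [0.5526, -0.0688, 0.1136]
orientation: [-1.565, -0.146, 0.15]
ft_force: [-1.0, 0.3, -1.7]
width: 0.42
t 9.88 p [ 0.5526 -0.0688  0.1136] F [-1.   0.3 -1.7] w 39.5 
toolx [ 0.982  0.188 -0.002] tooly [-0.002  0.001 -1.   ] q [-0.23  0.15  1.52  0.    1.47 -0.41]
clock: 10.55
position: [0.5534, -0.0688, 0.1013]
orientation: [-1.566, -0.149, 0.148]
ft_force: [0.0, 0.9, -1.2]
width: 0.417
```

No contact on the stop. I'll keep lowering.

```bash
python3 -m inch '[[-1,0,0,-0.002,0],[-1,0,0,-0.004,0],[-1,0,0,-0.006,0],[-1,0,0,-0.008,0],[-1,0,0,-0.01,0],[-1,0,0,-0.012,0],[-1,0,0,-0.014,0],[-1,0,0,-0.015,0]]';python3 -m inch '[[-1,0,0,-0.002,0],[-1,0,0,-0.004,0],[-1,0,0,-0.006,0],[-1,0,0,-0.008,0],[-1,0,0,-0.01,0],[-1,0,0,-0.012,0],[-1,0,0,-0.012,0],[-1,0,0,-0.012,0]]'; python3 -c "
from h import *
say()"
```

```text
clock: 11.22
position: [0.5532, -0.0688, 0.086]
orientation: [-1.565, -0.148, 0.149]
ft_force: [-0.0, 0.7, -1.3]
width: 0.422
clock: 11.88
position: [0.5538, -0.0689, 0.0747]
orientation: [-1.566, -0.15, 0.148]
ft_force: [0.6, 1.5, 1.1]
width: 0.421
t 11.88 p [ 0.5538 -0.0689  0.0747] F [0.6 1.5 1.1] w 39.6 
toolx [0.982 0.188 0.001] tooly [ 0.001 -0.    -1.   ] q [-0.23  0.18  1.57  0.    1.39 -0.41]
```

```bash
python3 -m inch '[[-1,0,0,-0.0015,0],[-1,0,0,-0.003,0],[-1,0,0,-0.0045,0],[-1,0,0,-0.006,0],[-1,0,0,-0.0075,0],[-1,0,0,-0.0085,0],[-1,0,0,-0.0085,0],[-1,0,0,-0.0085,0]]'
python3 - <<'E'
from h import *
say()
a=cv2.cvtColor(manip.camera('scene'),cv2.COLOR_RGB2BGR)[125:245,170:290]
b=cv2.cvtColor(manip.camera('top'),cv2.COLOR_RGB2BGR)[150:270,280:400]
cv2.imwrite('pics/s6.png',np.hstack([cv2.resize(a,(400,400)),cv2.resize(b,(400,400))]))
E
```

```text
clock: 12.55
position: [0.5532, -0.0689, 0.0657]
orientation: [-1.566, -0.148, 0.149]
ft_force: [0.9, 1.8, 0.7]
width: 0.422
t 12.55 p [ 0.5532 -0.0689  0.0657] F [0.9 1.8 0.7] w 39.6 
toolx [ 0.982  0.188 -0.   ] tooly [-0. -0. -1.] q [-0.23  0.19  1.58 -0.    1.37 -0.41]
```

View pics/s6.png

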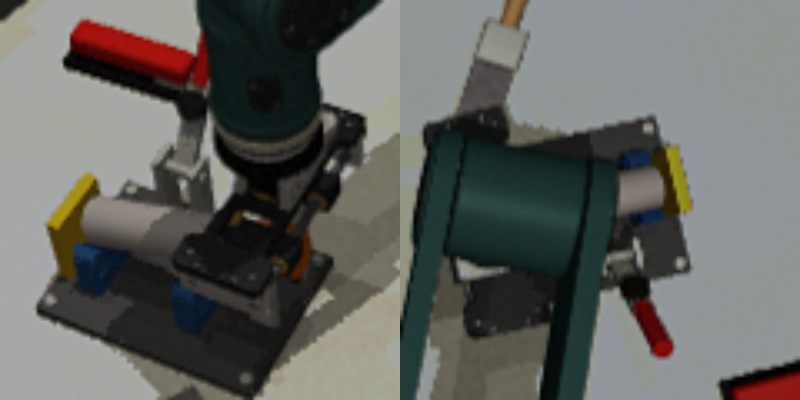

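The tube lies in both rests with a small gap to the yellow stop (top crop around 665,190). Now I slide it gently toward the stop.

```bash
python3 -m inch '[[-1,0.0002,-0.001,0,0],[-1,0.0004,-0.002,0,0],[-1,0.0006,-0.003,0,0],[-1,0.0008,-0.004,0,0],[-1,0.0009,-0.005,0,0],[-1,0.001,-0.005,0,0],[-1,0.001,-0.005,0,0],[-1,0.001,-0.005,0,0]]'; python3 -m inch '[[-1,0.0002,-0.001,0,0],[-1,0.0004,-0.002,0,0],[-1,0.0006,-0.003,0,0],[-1,0.0008,-0.004,0,0],[-1,0.0009,-0.005,0,0],[-1,0.001,-0.005,0,0],[-1,0.001,-0.005,0,0],[-1,0.001,-0.005,0,0]]'
```

```text
clock: 13.32
position: [0.5545, -0.0742, 0.0659]
orientation: [-1.566, -0.149, 0.148]
ft_force: [1.8, 1.0, 0.8]
width: 0.42
clock: 13.98
position: [0.5549, -0.0772, 0.0657]
orientation: [-1.562, -0.148, 0.15]
ft_force: [0.7, 6.7, 2.0]
width: 0.423
```

Contact at about 7 N with the advance stalled: the foot is at the stop. I'll ease off slightly, open, and lift.

```bash
python3 -m inch '[[-1,0,-0.001,0,0],[-1,0,-0.001,0,0],[0.2,0,-0.001,0,0],[0.4,0,-0.001,0,0],[0.5,0,-0.001,0,0],[0.5,0,-0.001,0,0],[0.5,0,-0.001,0,0],[0.5,0,-0.001,0,0]]'; python3 -m inch '[[0.5,0,0,0.005,0],[0.5,0,0,0.02,0],[0.5,0,0,0.04,0],[0.5,0,0,0.065,0],[0.5,0,0,0.09,0],[0.5,0,0,0.115,0],[0.5,0,0,0.14,0],[0.5,0,0,0.16,0]]'
python3 - <<'E'
from h import *
say()
E
```

```text
clock: 14.65
position: [0.5552, -0.0802, 0.0658]
orientation: [-1.566, -0.148, 0.148]
ft_force: [-0.3, 0.4, -0.0]
width: 0.748
clock: 15.32
position: [0.5557, -0.08, 0.2288]
orientation: [-1.567, -0.15, 0.146]
ft_force: [0.0, 0.6, 0.5]
width: 0.748
t 15.32 p [ 0.5557 -0.08    0.2288] F [0.  0.6 0.5] w 70.3 
toolx [0.982 0.188 0.003] tooly [ 0.003 -0.001 -1.   ] q [-0.24  0.11  1.34 -0.    1.69 -0.43]
```

```bash
python3 -m inch '[[0,-0.02,0,0.01,0],[-0.5,-0.05,0,0.01,0],[-1,-0.08,0,0.01,0],[-1,-0.115,0,0.01,0],[-1,-0.145,0,0.01,0],[-1,-0.157,0,0.01,0],[-1,-0.157,0,0.01,0],[-1,-0.157,0,0.01,0]]'; python3 -m inch '[[-1,0,-0.02,0,0],[-1,0,-0.05,0,0],[-1,0,-0.08,0,0],[-1,0,-0.11,-0.01,0],[-1,0,-0.13,-0.03,0],[-1,0,-0.135,-0.05,0],[-1,0,-0.135,-0.052,0],[-1,0,-0.135,-0.052,0]]'
python3 - <<'E'
from h import *
say()
p=manip.get_state()['position'];x,y,w=np.load('jig.npy');Rm=np.array([[np.cos(w),-np.sin(w)],[np.sin(w),np.cos(w)]])
print('tcp jig',Rm.T@(p[:2]-[x,y]))
a=cv2.cvtColor(manip.camera('scene'),cv2.COLOR_RGB2BGR)[105:255,150:300]
b=cv2.cvtColor(manip.camera('top'),cv2.COLOR_RGB2BGR)[160:310,280:430]
cv2.imwrite('pics/s7.png',np.hstack([cv2.resize(a,(400,400)),cv2.resize(b,(400,400))]))
E
```

```text
clock: 15.98
position: [0.3984, -0.08, 0.2368]
orientation: [-1.567, -0.15, 0.146]
ft_force: [0.5, 0.1, 0.8]
width: 0.218
clock: 16.65
position: [0.3983, -0.2146, 0.1822]
orientation: [-1.562, -0.146, 0.15]
ft_force: [-0.4, 1.0, -0.5]
width: 0.007
t 16.65 p [ 0.3983 -0.2146  0.1822] F [-0.4  1.  -0.5] w 0.6 
toolx [ 0.982  0.187 -0.003] tooly [-0.003  0.003 -1.   ] q [-0.62 -0.12  1.66  0.    1.61 -0.81]
tcp jig [-0.17021465 -0.01954638]
```

View pics/s7.png

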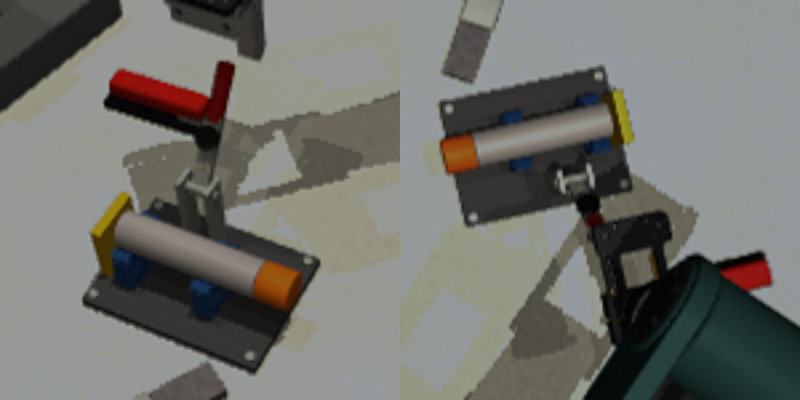

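The tube is seated in both rests with its foot at the stop and the cap away from it. The lever (crop 222,90) is open in front of the fingers. I'll check the cap-end position, then push the lever along jig +x.

```bash
cat > gap.py <<'E'
from h import *
x,y,w=np.load('jig.npy');Rm=np.array([[np.cos(w),-np.sin(w)],[np.sin(w),np.cos(w)]])
J=lambda a,b,z:np.r_[Rm@[a,b]+[x,y],z]
for n,roi in(('top',(270,190,340,250)),('scene',(230,180,300,240))):
    I=manip.camera(n);m,a,_=mask(I,(5,120,50),(20,255,255),roi)
    k=max(a,key=lambda q:q[0][4]);print(n,'cap centroid',k[1].round(1),'area',k[0][4],'expected mid-cap axis/top',proj(n,[J(.01,.087,.065),J(.01,.087,.085)]).round(1).tolist())
E
python3 gap.py; python3 -m inch '[[-1,0.012,0.0023,0.002,0],[-1,0.024,0.0046,0.004,0],[-1,0.034,0.0065,0.004,0],[-1,0.043,0.0082,0.004,0],[-1,0.052,0.01,0.004,0],[-1,0.061,0.0116,0.004,0],[-1,0.07,0.0133,0.004,0],[-1,0.079,0.015,0.004,0]]';  python3 -c "
from h import *
say()"
```

```text
top cap centroid [301.9 217.3] area 172 expected mid-cap axis/top [[304.0, 216.4], [304.5, 216.1]]
scene cap centroid [253.5 211.6] area 247 expected mid-cap axis/top [[251.7, 208.9], [251.3, 204.3]]
clock: 17.52
position: [0.478, -0.2, 0.1895]
orientation: [-1.568, -0.148, 0.149]
ft_force: [-4.0, -0.2, 3.7]
width: 0.005
t 17.52 p [ 0.478  -0.2     0.1895] F [-4.  -0.2  3.7] w 0.5 
toolx [ 0.982  0.188 -0.001] tooly [-0.001 -0.002 -1.   ] q [-0.5   0.03  1.5  -0.    1.61 -0.69]
```

Run:
```python
from h import *
exec(open('gap.py').read().split('for n')[0])
for n in('top','scene'):
    I=manip.camera(n)
    for z,xx in((.083,.01),(.079,.024)):
        print(n,z)
        for yy in np.arange(-100,-60,2.):
            q=proj(n,[J(xx,yy/1e3,z)])[0]; print(int(yy),cv2.getRectSubPix(I,(1,1),(float(q[0]),float(q[1])))[0,0].tolist(),end=' ')
        print()
    for yy in np.arange(60,122,3.):
        q=proj(n,[J(.01,yy/1e3,.085)])[0]; print(int(yy),cv2.getRectSubPix(I,(1,1),(float(q[0]),float(q[1])))[0,0].tolist(),end=' ')
    print()
```

```text
top 0.083
-100 [149, 154, 161] -98 [140, 141, 139] -96 [119, 106, 70] -94 [128, 113, 36] -92 [133, 117, 20] -90 [123, 105, 19] -88 [121, 96, 20] -86 [107, 80, 17] -84 [53, 39, 6] -82 [38, 27, 2] -80 [39, 29, 5] -78 [50, 43, 21] -76 [73, 67, 54] -74 [90, 86, 81] -72 [91, 87, 81] -70 [91, 87, 81] -68 [91, 87, 82] -66 [91, 87, 81] -64 [91, 87, 81] -62 [92, 87, 81] 
top 0.079
-100 [153, 159, 169] -98 [132, 128, 115] -96 [130, 120, 63] -94 [151, 145, 28] -92 [149, 142, 27] -90 [144, 137, 29] -88 [144, 138, 31] -86 [95, 83, 15] -84 [53, 39, 4] -82 [40, 29, 4] -80 [40, 28, 4] -78 [46, 37, 17] -76 [61, 56, 49] -74 [64, 61, 56] -72 [64, 61, 57] -70 [64, 61, 56] -68 [64, 60, 56] -66 [66, 61, 58] -64 [70, 66, 62] -62 [74, 70, 65] 
60 [146, 144, 136] 63 [153, 155, 147] 66 [152, 155, 148] 69 [152, 155, 149] 72 [153, 158, 154] 75 [133, 130, 123] 78 [128, 90, 55] 81 [148, 88, 23] 84 [151, 92, 23] 87 [150, 91, 23] 90 [150, 89, 22] 93 [150, 87, 22] 96 [150, 90, 23] 99 [151, 95, 26] 102 [151, 95, 26] 105 [151, 95, 25] 108 [152, 97, 25] 111 [124, 71, 14] 114 [109, 83, 55] 117 [143, 145, 125] 120 [152, 
[... 393 characters left out ...]
109, 99] -98 [119, 112, 92] -96 [137, 122, 54] -94 [153, 132, 22] -92 [151, 130, 15] -90 [129, 105, 12] -88 [106, 79, 9] -86 [89, 67, 7] -84 [67, 50, 5] -82 [56, 41, 5] -80 [58, 45, 9] -78 [70, 61, 40] -76 [87, 83, 80] -74 [86, 82, 78] -72 [86, 81, 77] -70 [86, 81, 77] -68 [86, 81, 77] -66 [86, 80, 77] -64 [86, 81, 76] -62 [86, 81, 77] 
60 [110, 104, 97] 63 [119, 113, 106] 66 [122, 115, 108] 69 [129, 121, 115] 72 [129, 120, 115] 75 [126, 120, 115] 78 [121, 104, 89] 81 [141, 79, 28] 84 [154, 71, 8] 87 [155, 69, 6] 90 [151, 68, 6] 93 [155, 69, 7] 96 [153, 68, 8] 99 [153, 68, 7] 102 [153, 69, 7] 105 [153, 69, 7] 108 [154, 72, 8] 111 [152, 74, 8] 114 [122, 58, 4] 117 [81, 34, 1] 120 [54, 39, 32]
```

Pixel profiles in both views show the foot edge at jig y ≈ −77 and the stop face at −85. That leaves a real gap of about 8 mm, so the earlier stall was not the stop. I'll back off so the lever falls open again, then push the cap end home with closed fingers.

```bash
python3 -m inch '[[-1,-0.01,-0.002,0,0],[-1,-0.02,-0.004,0,0],[-1,-0.03,-0.006,0,0],[-1,-0.04,-0.008,0,0],[-1,-0.052,-0.01,0,0],[-1,-0.065,-0.012,0,0],[-1,-0.08,-0.015,0,0],[-1,-0.085,-0.015,0,0]]'; python3 -m inch '[[-1,0,0,0.025,0],[-1,0,0.01,0.05,0],[-1,0,0.04,0.055,0],[-1,0,0.07,0.055,0],[-1,0,0.1,0.055,0],[-1,0,0.12,0.055,0],[-1,0,0.12,0.055,0],[-1,0,0.12,0.055,0]]'; python3 -m inch '[[-1,0.025,0.014,0,0],[-1,0.055,0.031,0,0],[-1,0.085,0.048,0,0],[-1,0.115,0.064,0,0],[-1,0.14,0.078,0,0],[-1,0.15,0.081,0,0],[-1,0.15,0.081,0,0],[-1,0.15,0.081,0,0]]'
python3 - <<'E'
from h import *
exec(open('gap.py').read().split('for n')[0])
say();p=manip.get_state()['position'];print('need',J(.01,.15,.07)-p)
E
```

```text
clock: 18.28
position: [0.3907, -0.2154, 0.1886]
orientation: [-1.567, -0.148, 0.146]
ft_force: [-0.0, 0.8, 0.3]
width: 0.007
clock: 18.95
position: [0.3925, -0.0945, 0.2435]
orientation: [-1.567, -0.152, 0.149]
ft_force: [0.7, -0.9, -0.4]
width: 0.004
clock: 19.62
position: [0.5421, -0.0152, 0.2424]
orientation: [-1.566, -0.146, 0.149]
ft_force: [0.0, 0.4, -0.6]
width: 0.004
t 19.62 p [ 0.5421 -0.0152  0.2424] F [ 0.   0.4 -0.6] w 0.4 
toolx [ 0.982  0.187 -0.002] tooly [-0.002 -0.001 -1.   ] q [-0.13  0.07  1.36 -0.    1.72 -0.32]
need [ 0.00084439  0.00125487 -0.17241615]
```

```bash
python3 -m inch '[[-1,0,0.006,-0.03,0],[-1,0,0.006,-0.065,0],[-1,0,0.006,-0.1,0],[-1,0,0.006,-0.13,0],[-1,0,0.006,-0.155,0],[-1,0,0.006,-0.172,0],[-1,0,0.006,-0.172,0],[-1,0,0.006,-0.172,0]]'; python3 -m inch '[[-1,0.001,-0.005,0,0],[-1,0.002,-0.01,0,0],[-1,0.003,-0.015,0,0],[-1,0.004,-0.02,0,0],[-1,0.0047,-0.024,0,0],[-1,0.0055,-0.028,0,0],[-1,0.0058,-0.03,0,0],[-1,0.0058,-0.03,0,0]]'; python3 -m inch '[[-1,0.0003,-0.0015,0,0],[-1,0.0006,-0.003,0,0],[-1,0.0009,-0.0045,0,0],[-1,0.0012,-0.006,0,0],[-1,0.0014,-0.007,0,0],[-1,0.0016,-0.008,0,0],[-1,0.0016,-0.008,0,0],[-1,0.0016,-0.008,0,0]]';  python3 - <<'E'
from h import *
exec(open('gap.py').read().split('for n')[0])
say();p=manip.get_state()['position'];print('jig tcp',Rm.T@(p[:2]-[x,y]))
E
```

```text
clock: 20.28
position: [0.541, -0.009, 0.0708]
orientation: [-1.566, -0.146, 0.148]
ft_force: [-0.1, 0.8, 0.5]
width: 0.002
clock: 20.95
position: [0.5483, -0.0384, 0.0709]
orientation: [-1.566, -0.148, 0.148]
ft_force: [0.4, -0.5, 0.6]
width: 0.002
clock: 21.62
position: [0.5499, -0.0458, 0.071]
orientation: [-1.566, -0.149, 0.148]
ft_force: [0.4, 2.0, 1.2]
width: 0.005
t 21.62 p [ 0.5499 -0.0458  0.071 ] F [0.4 2.  1.2] w 0.5 
toolx [0.982 0.188 0.   ] tooly [ 0.  0. -1.] q [-0.19  0.17  1.59  0.    1.38 -0.38]
jig tcp [0.01076929 0.11736037]
```

```bash
python3 -m inch '[[-1,0.0001,-0.0007,0,0],[-1,0.0003,-0.0014,0,0],[-1,0.0004,-0.002,0,0],[-1,0.0005,-0.0026,0,0],[-1,0.0006,-0.0032,0,0],[-1,0.0008,-0.004,0,0],[-1,0.0008,-0.004,0,0],[-1,0.0008,-0.004,0,0]]'; python3 -m inch '[[-1,0.0001,-0.0007,0,0],[-1,0.0003,-0.0014,0,0],[-1,0.0004,-0.002,0,0],[-1,0.0005,-0.0026,0,0],[-1,0.0006,-0.003,0,0],[-1,0.0006,-0.003,0,0],[-1,0.0006,-0.003,0,0],[-1,0.0006,-0.003,0,0]]';  python3 - <<'E'
from h import *
exec(open('gap.py').read().split('for n')[0])
say();p=manip.get_state()['position'];print('jig tcp',Rm.T@(p[:2]-[x,y]))
for n in('scene',):
    I=manip.camera(n)
    for yy in np.arange(-94,-66,2.):
            q=proj(n,[J(.024,yy/1e3,.079)])[0]; print(int(yy),cv2.getRectSubPix(I,(1,1),(float(q[0]),float(q[1])))[0,0].tolist(),end=' ')
E
```

```text
clock: 22.28
position: [0.55, -0.0467, 0.071]
orientation: [-1.56, -0.149, 0.15]
ft_force: [-0.7, 10.7, 3.1]
width: 0.004
clock: 22.95
position: [0.5501, -0.0468, 0.071]
orientation: [-1.554, -0.149, 0.151]
ft_force: [-3.4, 16.7, 6.0]
width: 0.005
t 22.95 p [ 0.5501 -0.0468  0.071 ] F [-3.4 16.7  6. ] w 0.4 
toolx [ 0.982  0.19  -0.   ] tooly [-0.003  0.011 -1.   ] q [-0.19  0.17  1.58  0.01  1.39 -0.39]
jig tcp [0.01071263 0.11631948]
-94 [166, 143, 29] -92 [165, 143, 16] -90 [166, 144, 14] -88 [165, 143, 19] -86 [147, 128, 64] -84 [136, 124, 107] -82 [136, 129, 126] -80 [132, 126, 120] -78 [135, 128, 121] -76 [138, 131, 124] -74 [139, 131, 124] -72 [140, 131, 124] -70 [140, 131, 123] -68 [139, 130, 123]
```

Now the aluminium meets the yellow at jig y ≈ −86 and the push stalls hard at 17 N, so the foot is home. I'll back off and return behind the lever.

```bash
python3 -m inch '[[-1,-0.001,0.005,0,0],[-1,-0.003,0.014,0,0],[-1,-0.005,0.025,0,0],[-1,-0.006,0.032,0,0],[-1,-0.006,0.032,0.03,0],[-1,-0.006,0.032,0.07,0],[-1,-0.006,0.032,0.11,0],[-1,-0.006,0.032,0.14,0]]'; python3 -m inch '[[-1,-0.02,-0.01,0.02,0],[-1,-0.045,-0.025,0.03,0],[-1,-0.075,-0.042,0.03,0],[-1,-0.105,-0.06,0.03,0],[-1,-0.135,-0.072,0.03,0],[-1,-0.145,-0.078,0.03,0],[-1,-0.145,-0.078,0.03,0],[-1,-0.145,-0.078,0.03,0]]'
python3 - <<'E'
from h import *
exec(open('gap.py').read().split('for n')[0])
say();p=manip.get_state()['position'];print('need',J(-.17,-.02,.184)-p)
for n in('top','scene'):
    I=manip.camera(n)
    for yy in np.arange(-94,-66,2.):
            q=proj(n,[J(.018,yy/1e3,.083)])[0]; print(int(yy),cv2.getRectSubPix(I,(1,1),(float(q[0]),float(q[1])))[0,0].tolist(),end=' ')
    print()
E
```

```text
clock: 23.67
position: [0.5456, -0.0209, 0.2142]
orientation: [-1.567, -0.151, 0.146]
ft_force: [0.5, -0.1, 1.0]
width: 0.007
clock: 24.33
position: [0.4005, -0.099, 0.2412]
orientation: [-1.566, -0.149, 0.146]
ft_force: [-0.3, 0.0, -0.0]
width: 0.005
t 24.33 p [ 0.4005 -0.099   0.2412] F [-0.3  0.  -0. ] w 0.5 
toolx [0.982 0.187 0.002] tooly [ 0.002 -0.    -1.   ] q [-0.38 -0.23  1.63  0.    1.73 -0.57]
need [-0.00197445 -0.11603972 -0.05716615]
-94 [146, 136, 36] -92 [145, 138, 26] -90 [145, 142, 27] -88 [144, 142, 27] -86 [135, 124, 19] -84 [124, 114, 61] -82 [122, 117, 115] -80 [122, 117, 111] -78 [122, 117, 109] -76 [122, 117, 108] -74 [120, 115, 107] -72 [121, 116, 108] -70 [123, 117, 109] -68 [122, 116, 108] 
-94 [141, 133, 97] -92 [149, 133, 32] -90 [151, 131, 12] -88 [151, 131, 13] -86 [149, 130, 24] -84 [143, 127, 66] -82 [137, 128, 116] -80 [138, 130, 123] -78 [139, 132, 124] -76 [139, 132, 123] -74 [139, 131, 123] -72 [139, 131, 123] -70 [139, 132, 123] -68 [140, 133, 124]
```

Both views confirm the foot is still against the stop after release. Now I push the clamp lever.

```bash
python3 -m inch '[[-1,0,-0.02,0,0],[-1,0,-0.05,0,0],[-1,0,-0.08,0,0],[-1,-0.002,-0.105,-0.01,0],[-1,-0.002,-0.115,-0.03,0],[-1,-0.002,-0.116,-0.05,0],[-1,-0.002,-0.116,-0.055,0],[-1,-0.002,-0.116,-0.055,0]]'; python3 -m inch '[[-1,0.012,0.0023,0.001,0],[-1,0.024,0.0046,0.002,0],[-1,0.034,0.0065,0.003,0],[-1,0.043,0.0082,0.004,0],[-1,0.052,0.01,0.004,0],[-1,0.061,0.0116,0.004,0],[-1,0.07,0.0133,0.004,0],[-1,0.079,0.015,0.004,0]]'; python3 -m inch '[[-1,0.009,0.0017,0,0],[-1,0.018,0.0034,0,0],[-1,0.027,0.005,0,0],[-1,0.036,0.007,0,0],[-1,0.045,0.0086,0,0],[-1,0.054,0.01,0,0],[-1,0.06,0.0115,0,0],[-1,0.06,0.0115,0,0]]'
python3 - <<'E'
from h import *
say()
a=cv2.cvtColor(manip.camera('scene'),cv2.COLOR_RGB2BGR)
print(mask(a[:,:,::-1],(0,150,60),(6,255,255),(170,100,290,240))[1])
E
```

```text
clock: 25.1
position: [0.398, -0.2139, 0.1835]
orientation: [-1.562, -0.146, 0.152]
ft_force: [-0.1, 0.7, -0.8]
width: 0.001
clock: 25.77
position: [0.4783, -0.2, 0.1925]
orientation: [-1.569, -0.15, 0.148]
ft_force: [-3.2, -0.7, 2.6]
width: 0.007
clock: 26.43
position: [0.5385, -0.1877, 0.1892]
orientation: [-1.565, -0.15, 0.149]
ft_force: [-0.9, 0.8, -0.9]
width: 0.005
t 26.43 p [ 0.5385 -0.1877  0.1892] F [-0.9  0.8 -0.9] w 0.4 
toolx [0.982 0.189 0.   ] tooly [ 0.     0.001 -1.   ] q [-0.44  0.14  1.38  0.    1.62 -0.63]
[(array([221, 139,   7,  10,  49], dtype=int32), array([223.79591837, 143.10204082])), (array([200, 170,   6,   5,  23], dtype=int32), array([202.95652174, 172.08695652]))]
```

```bash
python3 -m inch '[[-1,-0.015,-0.003,0.005,0],[-1,-0.04,-0.008,0.02,0],[-1,-0.07,-0.014,0.04,0],[-1,-0.1,-0.018,0.05,0],[-1,-0.13,-0.022,0.06,0],[-1,-0.15,-0.025,0.06,0],[-1,-0.155,-0.025,0.06,0],[-1,-0.155,-0.025,0.06,0]]'
python3 - <<'E'
from h import *
exec(open('gap.py').read().split('for n')[0])
say()
A=manip.camera('scene');B=manip.camera('top')
a=cv2.cvtColor(A,cv2.COLOR_RGB2BGR)[115:265,150:300];b=cv2.cvtColor(B,cv2.COLOR_RGB2BGR)[160:310,270:420]
cv2.imwrite('pics/s8.png',np.hstack([cv2.resize(a,(400,400)),cv2.resize(b,(400,400))]))
for n,I in(('top',B),('scene',A)):
    for yy in np.arange(-94,-70,2.):
            q=proj(n,[J(.018,yy/1e3,.083)])[0]; print(int(yy),cv2.getRectSubPix(I,(1,1),(float(q[0]),float(q[1])))[0,0].tolist(),end=' ')
    print()
    print('tip exp',proj(n,[J(.085,-.02,.095),J(.055,-.02,.095)]).tolist(),[(k[0][:5],k[1]) for k in mask(I,(0,150,60),(6,255,255),(180,140,380,250))[1]])
E
```

```text
clock: 27.15
position: [0.3813, -0.2135, 0.2505]
orientation: [-1.567, -0.148, 0.146]
ft_force: [0.4, -0.3, 0.2]
width: 0.007
t 27.15 p [ 0.3813 -0.2135  0.2505] F [ 0.4 -0.3  0.2] w 0.6 
toolx [0.983 0.186 0.002] tooly [ 0.002 -0.001 -1.   ] q [-0.64 -0.17  1.57  0.    1.74 -0.83]
-94 [148, 138, 36] -92 [148, 142, 27] -90 [150, 146, 28] -88 [149, 147, 29] -86 [139, 129, 21] -84 [122, 112, 55] -82 [116, 111, 105] -80 [122, 116, 110] -78 [124, 117, 111] -76 [124, 117, 110] -74 [124, 118, 110] -72 [124, 118, 110] 
tip exp [[334.7898278160703, 182.89215530745813], [337.1199771411407, 192.8774095598871]] [(array([333, 183,   9,  20, 111], dtype=int32), array([337.27027027, 192.37837838]))]
-94 [138, 130, 95] -92 [145, 130, 31] -90 [148, 129, 13] -88 [148, 129, 13] -86 [146, 127, 24] -84 [140, 124, 65] -82 [135, 126, 114] -80 [135, 128, 122] -78 [136, 129, 122] -76 [136, 129, 121] -74 [136, 128, 120] -72 [136, 128, 120] 
tip exp [[199.37673384626987, 209.29106429706144], [205.52300566688683, 200.65213286575994]] [(array([202, 140,  27,   8, 124], dtype=int32), array([217.33064516, 142.38709677])), (array([197, 192,  15,  19, 129], dtype=int32), array([204.43410853, 200.91472868]))]
```

View pics/s8.png

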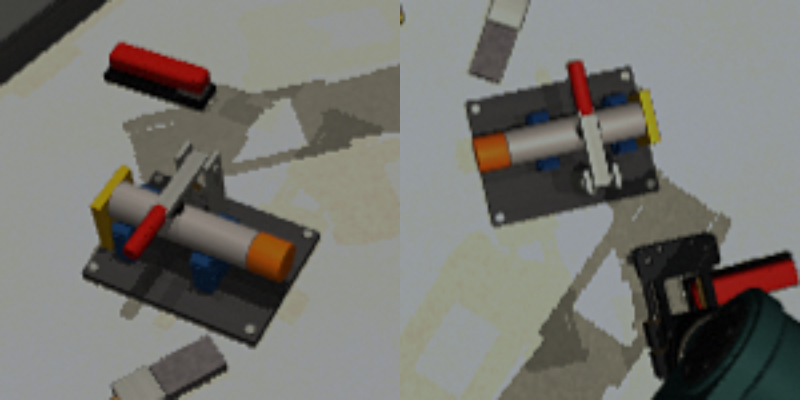

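The lever is down across the tube, with its handle at (337,192) in the top view, within a pixel of where a level handle should be. The foot is on the stop and the robot is clear, so I'm handing in.

```bash
python3 -c "
from cell import manip
print(manip.sign_off())"
```

```text
the job is handed in; nothing more can be done
None
```

The orange-capped tube is lying in both V rests with its foot against the yellow stop, and the red-handled clamp has snapped down on it. I let go of the tube while the clamp was still open, and handed the job in at about 27 s with the robot clear.

- **Laying it down:** I gripped the tube upright, tilted it over on its foot on the counter, carried it to the jig and lowered it slowly into the rests. It slid about 25 mm through the grip while tilting, but was never dropped.
- **Gap at the stop:** The first slide towards the stop stalled at about 7 N and I took that for contact. Pixel checks later showed a gap of about 8 mm. By then I had begun pushing the lever, still short of its centre, so I backed off to let it fall open. I then pushed the cap end with closed fingers until it stalled at about 17 N.
- **Last checks:** In both camera views the foot meets the stop face within about 2 mm. The lever handle is within about a pixel of where a level lever should be. The stapler and brush looked undisturbed in the last crop, but I did not measure any of the bystanders afterwards.

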